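# Park the lidded box in the shelf's corner stop

## Task

Push the closed lidded box along the shelf until it stands square in the corner, with its long side flat against the long wooden batten and its end flat against the short wooden stop. Only push it by its sides with the fingers: do not lift or tip it and do not touch the grip on its lid. Leave the other things on the shelf where they are, and finish with the hand clear of everything.

Things in the scene. Friction and masses are not known exactly. Their poses are not given: they have to be found in the camera images.
- box: closed, lidded green plastic box, loose, about 0.4 kg (0.3 to 0.55), upright flat sides, 90 mm along its x, 120 mm along its y, 55 mm high without the grip on the lid. Origin: centre of its underside. x, y level, z up. It starts in front of the long batten on the robot's side, turned up to 20 degrees from it, 54 to 84 mm short of touching it (measured as if square), and slides on the shelf under about 2 to 7 N. Parked, its +x long side faces the batten.
- handle: black upright grip fixed on the middle of the box's lid, 12 mm (box x) by 40 mm (box y), its top 18 mm above the lid (73 mm above the shelf); not to be touched. Origin: centre of its underside, on the lid.
- fence: long teak batten screwed down on the shelf, 22 mm thick (its x), 372 mm long (its y), 25 mm high. Origin: centre of its underside. Its x axis points away from the robot, to within 15 degrees of world x; the box belongs against its near (-x) face, 11 mm before the origin.
- sidestop: short teak stop screwed down on the shelf, square to the batten and touching its near face, 90 mm long (its x, parallel to the batten's x), 22 mm thick (its y), 25 mm high. Origin: centre of its underside, 56 mm before the batten's origin and 175 mm to its left (+y of the batten) or right (-y), differing from start to start. The box belongs against the face that looks to the batten's middle, 11 mm from the origin.
- tin: small round aluminium tin, 44 mm across, 26 mm high, loose, a bystander; stands before the batten at the end that has no stop (56 mm before the batten's origin and 175 mm to the side). Origin: centre of its underside.
- lever1: pink plastic tyre lever lying flat, about 116 mm along its x, 18 mm wide, 8 mm high; loose bystander on the robot's side of the batten, to the left. Origin: underside, 50 mm from its blunt end.
- lever2: the same kind of tyre lever, to the right.
- spanner: grey steel bicycle spanner lying flat, 170 mm long along its x; loose bystander beyond the batten. Origin: underside, near the middle of its length.
- bowl: small stainless bowl, 120 mm across the rim, 45 mm high; loose bystander out to one side. Origin: centre of its underside.
- can: round can, 50 mm across, 75 mm high; loose bystander out to the other side. Origin: centre of its underside.
Not all that is in view belongs to the job. There is more than one size of the sidestop; the job needs the smallest.

How it is judged:
By the outcome, as a careful person would: the job done as asked, in the order asked, and still so for the second after the job is handed in, with the robot touching nothing.
It also fails if it takes over 48 s, if anything falls off the work surface, if the arm or the gripper's body presses on something with over 40 N, if the wrist force passes 120 N, or if a joint passes its speed limit or range.

## Robot

A 6-joint arm with a two-finger parallel gripper is mounted at the origin on the work surface. World frame = base frame: x ahead of the robot, y to its left, z up, the work surface at z = 0. Lengths are in mm, angles in rad, forces in N, time in s.
With the tool pointing down it reaches from about 275 to 1000 mm from the base axis. Payload 8.4 kg.
Tool frame: the origin (TCP) lies on the centre line of the jaws, within the pads' length; the fingertips stand 25 mm ahead of it and the grasp point (between the pads) lies 6 mm ahead of it; z points along the fingers, x is the direction in which the jaws open and shut, and the axes are right-handed (so a half turn about z gives the same grasp; the last joint's range is limited). The gripper opens to 85 mm and grips with 20 to 120 N. Pads are 22 mm wide; open, the fingers measure 114 mm over their backs; the gripper's body (76 mm by 85 mm) begins 54 mm behind the grasp point. The pads swing forward as they close: fully open they stand 13 mm farther back than shut.
Start: joints at [-0.002, 0.353, 1.633, -0, 1.155, -0.002], TCP at [625.002, -0, 256.281] pointing down, gripper open.
Joint ranges: [-2.63, 2.63], [-0.92, 2.1], [0.06, 2.66], [-1.3, 4.44], [0, 2.69], [-3.02, 3.02]. Speed limits (rad/s): [2.22, 2.22, 2.79, 3.14, 3.14, 3.14].

## Interface

Orientations are given as [roll, pitch, yaw] about the fixed x, y, z axes, in that order (R = Rz(yaw) Ry(pitch) Rx(roll)).
In Python, from rig import r gives the robot as it stands. The module is installed in compiled form; this text tells all that it offers.
- The arm moves only by the tool jog_arm, never from a script. Its argument "deltas" is a list of rows, each an object with "gripper": the gripper command: -1 is fully open, 1 is shut, values between are in proportion; "translation": the shift along the world's x, y, z in units of 10 cm (1.0 is 10 cm), a list of three; "dr": the turn, a rotation vector about the world's x, y, z in units of pi/2 rad (1.0 is pi/2 rad), a list of three. In form: [{"gripper": gripper, "translation": [x, y, z], "dr": [wx, wy, wz]}, ...]. A call has 1 to 12 rows; each row shifts and turns the commanded pose from where the row before left it; what a row does not reach is not made up. A row lasts 1/12 s, in which the tool goes at most 41.7 mm and 7.16 degrees, less where a joint would pass 70% of its speed; a pose out of reach is approached as far as the arm can. A call with a number of a shift or a turn outside -1 to 1 is refused whole. A call with a gripper value outside its range is refused whole. The fingers move at their own pace and stop on an object; "squeeze" is the grip in N (left out, the last holds). Time passes only in rows, so rows that do not move let the fingers close. It gives the time, the measured TCP pose, the force and the opening at its end, in the units of the state.
- r.sense(): the state, without advancing time (a new reading comes with each control period).
- r.grab_frame(name): name is "scene" or "side" or "wrist"; returns the picture (384x512x3 uint8, blue, green, red); there is no depth.
- r.calibration(name): a dict with "mtx" (3x3 intrinsics, pixels), "k1" (the pictures are not rectified: a ray, as slopes to the right and down, at radius r is drawn at 1 + k1 r^2 times it, then the intrinsics apply), "world_from_camera" (4x4, takes a point from camera to world coordinates). Camera axes: x right, y down, z forward; pixel columns grow to the right and rows downward; lengths in mm; the calibration is good to about 2 mm. A picture is of the moment at which its call begins: read the wrist's pose just before it. calibration takes no time and is no camera call; for the wrist camera it gives the pose at the moment of the call.
- r.sign_off(): hands the job in, once; it reports no verdict.
The state is a dict: "clock": time; "qpos": joint angles; "qvel": joint speeds; "joint_efforts": joint torques, N m; "eef_pos": TCP position; "tcp_rot": TCP orientation; "contact_force": force on the tool from outside, world axes, zero at the start; "wrist_torque": the same for the moment, N m; "opening": opening from 0.0 (shut) to 1.0 (fully open).
Only numpy, scipy, OpenCV 4.12 (cv2) and the standard library are available. Lean on these libraries where they do the work, as an engineer would, in place of code of your own. Each camera call takes 0.05 s, during which the arm holds its last target. There are 200 camera calls.

## Working session

There is one attempt and no reset: what is moved stays moved. The work goes in short steps, Python scripts to look and compute and a tool call to move; the robot and the scene stay as the last step left them, time stands still between calls to the robot, and variables do not carry over. Pictures are saved under pics/ and viewed, about 8 in all and at most 12, crops included, and the job is handed in when it is done.

Besides the shell and the picture viewer there is one more tool, called after "Emit:" by a JSON object that holds its "method" and its "body". jog_arm: Moves the arm, as the interface text tells. Shifts and turns lie within -1 to 1; 1 stands for 10 cm of shift or pi/2 rad of turn. Its arguments: {"type":"object","properties":{"deltas":{"type":"array"},"squeeze":{"type":"number"}},"required":["deltas"]}

```bash
mkdir -p pics; cat > h.py <<'E'
from rig import r
import numpy as np, cv2
def ray(name,u,v,z=0,c=None):
    c=c or r.calibration(name); K=np.array(c["mtx"]); T=np.array(c["world_from_camera"])
    d=np.array([(u-K[0,2])/K[0,0],(v-K[1,2])/K[1,1]]); p=d.copy()
    for _ in range(20): p=d/(1+c["k1"]*(p@p))
    w=T[:3,:3]@np.r_[p,1]; o=T[:3,3]
    return o+w*(z-o[2])/w[2]
def proj(name,P,c=None):
    c=c or r.calibration(name); K=np.array(c["mtx"]); T=np.array(c["world_from_camera"])
    q=T[:3,:3].T@(np.array(P,float)-T[:3,3]); p=q[:2]/q[2]; p=p*(1+c["k1"]*(p@p))
    return np.array([K[0,0]*p[0]+K[0,2],K[1,1]*p[1]+K[1,2]])
E
python3 - <<'E'
from h import *
a=r.grab_frame("scene");b=r.grab_frame("side")
cv2.imwrite("pics/a.png",a);cv2.imwrite("pics/b.png",b)
for n in("scene","side"): print(np.array(r.calibration(n)["world_from_camera"]).round(2),r.calibration(n)["mtx"],r.calibration(n)["k1"])
print(r.sense())
E
```

```text
[[-3.60000e-01  7.20000e-01 -5.90000e-01  1.24484e+03]
 [ 9.30000e-01  2.90000e-01 -2.20000e-01  2.37710e+02]
 [ 1.00000e-02 -6.30000e-01 -7.80000e-01  8.88970e+02]
 [ 0.00000e+00  0.00000e+00  0.00000e+00  1.00000e+00]] [[395.58090701   0.         247.96036228]
 [  0.         395.58090701 195.28133276]
 [  0.           0.           1.        ]] -0.07410139661919436
[[ 9.70000e-01 -1.40000e-01  1.90000e-01  3.54270e+02]
 [-2.30000e-01 -5.90000e-01  7.70000e-01 -1.04393e+03]
 [ 0.00000e+00 -8.00000e-01 -6.10000e-01  8.86640e+02]
 [ 0.00000e+00  0.00000e+00  0.00000e+00  1.00000e+00]] [[498.48503387   0.         261.27191564]
 [  0.         498.48503387 194.54741783]
 [  0.           0.           1.        ]] -0.03925858784886911
{'clock': 0.1, 'qpos': array([-2.39661639e-03,  3.53581692e-01,  1.63406402e+00, -4.29062764e-05,
        1.15520731e+00, -2.37987857e-03]), 'qvel': array([ 0.00186603, -0.00028546, -0.00269918, -0.00081594,  0.00101893,
        0.00014434]), 'joint_efforts': array([ 4.27485766e-04, -6.06356549e+01, -3.42817569e+01, -7.40920814e-05,
        3.91241178e-03, -4.99377973e-05]), 'eef_pos': array([ 6.24598811e+02, -9.39335031e-03,  2.55633166e+02]), 'tcp_rot': array([3.14155642e+00, 1.26045920e-03, 5.86587799e-07]), 'contact_force': array([ 0.98279943, -1.08442288,  0.2428038 ]), 'wrist_torque': array([ 0.01104791,  0.02733399, -0.02510481]), 'opening': 1.0031772259332992}
```

View pics/a.png

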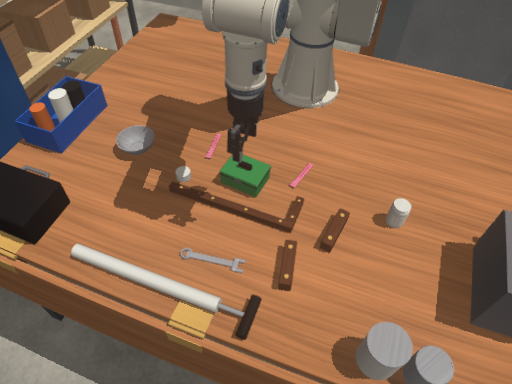

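View pics/b.png

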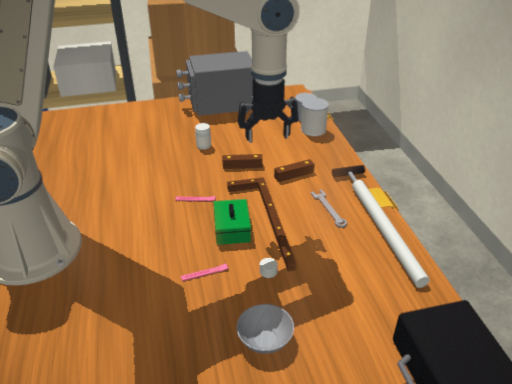

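The scene view shows the box at (245,175), the batten from (172,188) to (292,225), and the tin at (183,174). There are three stop-like blocks, at (297,212), (335,230) and (287,265). The one at (297,212) fits because it is the smallest, touches the batten's near face and is square to it. I'll confirm that in an enlarged crop.

```bash
python3 - <<'E'
from h import *
a=cv2.imread("pics/a.png");b=cv2.imread("pics/b.png")
cv2.imwrite("pics/a2.png",cv2.resize(a[125:275,155:355],None,fx=4,fy=4,interpolation=cv2.INTER_CUBIC))
cv2.imwrite("pics/b2.png",cv2.resize(b[140:290,165:345],None,fx=4,fy=4,interpolation=cv2.INTER_CUBIC))
E
```

```text
(no output)
```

View pics/a2.png

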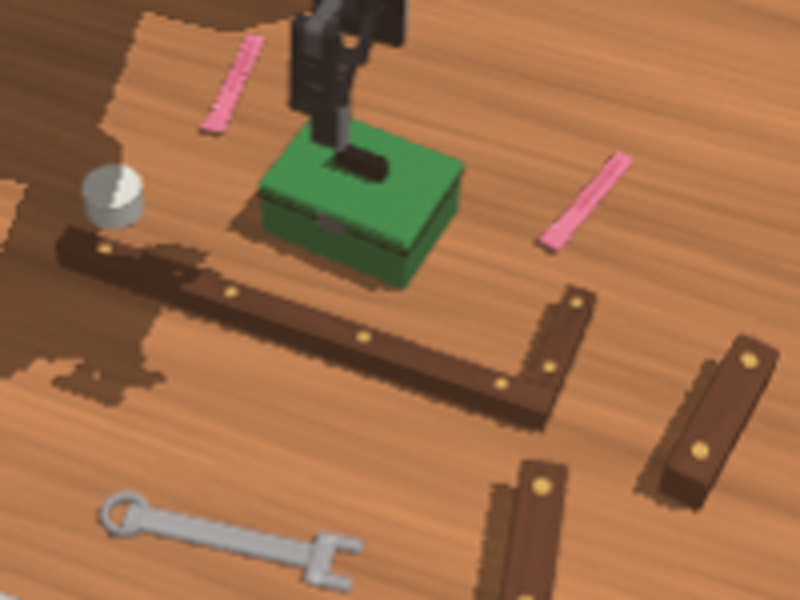

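View pics/b2.png

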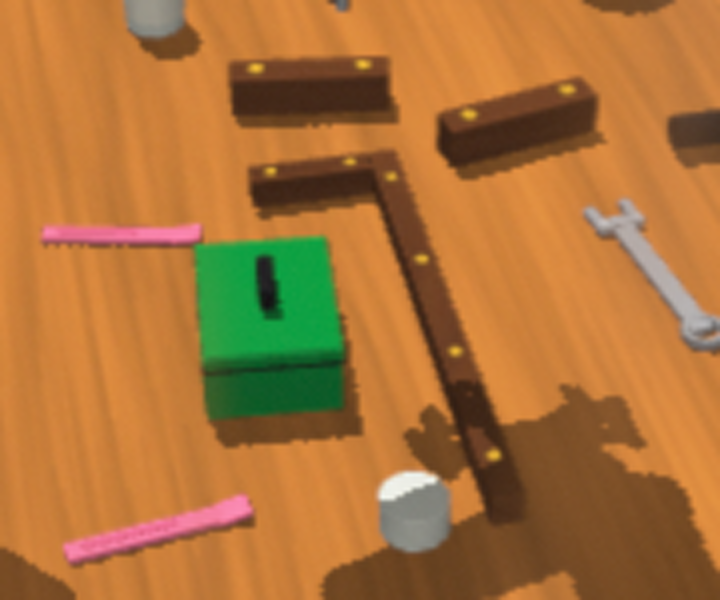

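```bash
python3 - <<'E'
from h import *
S=lambda x,y,z:ray("scene",155+x/4,125+y/4,z)[:2]
D=lambda x,y,z:ray("side",165+x/4,140+y/4,z)[:2]
def pr(n,a,b):
  a=np.array(a);b=np.array(b);print(n);print(np.c_[a,b].round(1));return (a+b)/2
f=pr("fence screws",[S(*p,25) for p in[(501,383),(363,337),(231,292),(105,248)]],[D(*p,25) for p in[(391,177),(421,259),(456,351),(493,455)]])
s=pr("stop screws",[S(*p,25) for p in[(576,302),(549,367)]],[D(*p,25) for p in[(270,171),(349,161)]])
b=pr("box",[S(*p,55) for p in[(463,165),(408,248),(262,185),(345,120)]],[D(*p,55) for p in[(195,245),(327,238),(345,355),(205,362)]])
pr("tin",[S(113,180,26)],[D(414,490,26)])
pr("levers",[S(*p,4) for p in[(548,245),(625,157),(215,130),(255,38)]],[D(*p,4) for p in[(200,234),(45,235),(245,508),(70,553)]])
d=f[0]-f[3]; yax=-d if False else d/np.linalg.norm(d)
print("fence dir",yax,"stop dir",(s[1]-s[0])/np.linalg.norm(s[1]-s[0]),"centre",f.mean(0))
x,y=b[2:].mean(0),0
yb=(b[0]+b[1]-b[2]-b[3]);xb=(b[1]+b[2]-b[0]-b[3]);print("boxc",b.mean(0),"len",np.linalg.norm(yb)/2,np.linalg.norm(xb)/2,"ang",np.degrees(np.arctan2(yb[1],yb[0])),np.degrees(np.arctan2(xb[1],xb[0])),"fence ang",np.degrees(np.arctan2(d[1],d[0])))
E
```

```text
fence screws
[[ 638.6  109.8  636.1  103.9]
 [ 636.8   10.1  633.6    5.2]
 [ 634.3  -89.7  632.   -94.2]
 [ 630.9 -189.8  628.8 -193.8]]
stop screws
[[553.6 137.  551.1 131.7]
 [614.1 135.9 610.5 130.7]]
box
[[ 486.6   28.8  478.8   18.6]
 [ 574.9   19.   567.4    5.6]
 [ 558.4  -98.   553.  -114.8]
 [ 476.1  -67.1  465.9 -101.1]]
tin
[[ 570.7 -213.9  573.6 -212.8]]
levers
[[ 493.1  100.2  492.    95.7]
 [ 385.5  129.6  382.7  120.4]
 [ 476.8 -175.7  474.5 -182.7]
 [ 368.6 -189.4  365.6 -195.5]]
fence dir [0.02503644 0.99968654] stop dir [ 0.99983075 -0.01839759] centre [633.86828731 -42.31694268]
boxc [520.14034831 -38.62675513] len 114.03467988398668 88.20573728468469 ang 83.15338998058675 -11.019067523830937 fence ang 88.5653676946026
```

The smallest stop, the one touching the batten, is at its +y (left) end.

| Item | Position (mm) | Yaw |
|---|---|---|
| Batten | centre about (634,-42) | -1.4° |
| Box now | about (519,-41) | about -7° |
| Box target | about (581,63) | -1.4° |

I'll push with two spread fingers, first towards the batten, then towards the stop.

Emit:
{"method": "jog_arm", "body": {"deltas": [{"gripper": -0.4, "translation": [-0.16, -0.036, 0], "dr": [0, 0, 0.075]}, {"gripper": -0.4, "translation": [-0.16, -0.036, 0], "dr": [0, 0, 0.075]}, {"gripper": -0.4, "translation": [-0.16, -0.036, 0], "dr": [0, 0, 0.075]}, {"gripper": -0.4, "translation": [-0.16, -0.036, 0], "dr": [0, 0, 0.075]}, {"gripper": -0.4, "translation": [-0.16, -0.036, 0], "dr": [0, 0, 0.075]}, {"gripper": -0.4, "translation": [-0.16, -0.036, 0], "dr": [0, 0, 0.075]}, {"gripper": -0.4, "translation": [-0.16, -0.036, 0], "dr": [0, 0, 0.075]}, {"gripper": -0.4, "translation": [-0.16, -0.036, 0], "dr": [0, 0, 0.075]}, {"gripper": -0.4, "translation": [-0.16, -0.036, 0], "dr": [0, 0, 0.075]}, {"gripper": -0.4, "translation": [-0.16, -0.036, 0], "dr": [0, 0, 0.075]}, {"gripper": -0.4, "translation": [-0.16, -0.036, 0], "dr": [0, 0, 0.075]}, {"gripper": -0.4, "translation": [-0.16, -0.036, 0], "dr": [0, 0, 0.075]}]}}

```text
clock: 1.1
eef_pos: [432.0, -43.3, 256.0]
tcp_rot: [-3.141, 0.0, 1.42]
contact_force: [-0.4, 0.4, -0.6]
opening: 0.702
```

Emit:
{"method": "jog_arm", "body": {"deltas": [{"gripper": -0.4, "translation": [0, 0, -0.2], "dr": [0, 0, 0.042]}, {"gripper": -0.4, "translation": [0, 0, -0.2], "dr": [0, 0, 0.042]}, {"gripper": -0.4, "translation": [0, 0, -0.2], "dr": [0, 0, 0]}, {"gripper": -0.4, "translation": [0, 0, -0.2], "dr": [0, 0, 0]}, {"gripper": -0.4, "translation": [0, 0, -0.2], "dr": [0, 0, 0]}, {"gripper": -0.4, "translation": [0, 0, -0.2], "dr": [0, 0, 0]}, {"gripper": -0.4, "translation": [0, 0, -0.2], "dr": [0, 0, 0]}, {"gripper": -0.4, "translation": [0, 0, 0], "dr": [0, 0, 0]}]}}

```text
clock: 1.77
eef_pos: [430.7, -43.0, 113.4]
tcp_rot: [-3.136, -0.0, 1.546]
contact_force: [-0.9, -0.1, -0.2]
opening: 0.703
```

```bash
python3 - <<'E'
from h import *
a=r.grab_frame("scene")
cv2.imwrite("pics/c.png",cv2.resize(a[125:275,155:355],None,fx=4,fy=4,interpolation=cv2.INTER_CUBIC))
E
```

```text
(no output)
```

View pics/c.png

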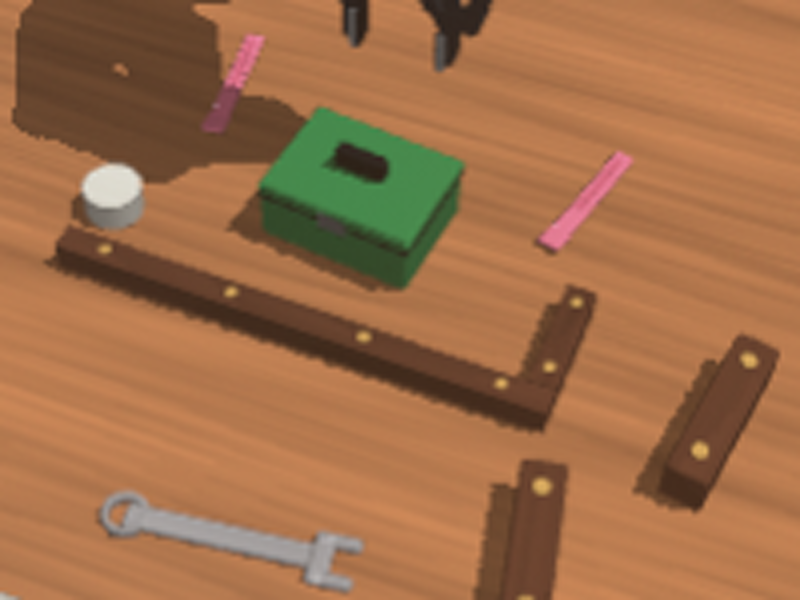

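The lid corners are at crop pixels (463,165), (408,248), (262,187) and (322,107), and the hand is well short of the box. I'll lower it and start pushing.

Emit:
{"method": "jog_arm", "body": {"deltas": [{"gripper": -0.4, "translation": [0, 0, -0.2], "dr": [0, 0, 0]}, {"gripper": -0.4, "translation": [0, 0, -0.2], "dr": [0, 0, 0]}, {"gripper": -0.4, "translation": [0, 0, -0.2], "dr": [0, 0, 0]}, {"gripper": -0.4, "translation": [0, 0, -0.12], "dr": [0, 0, 0]}, {"gripper": -0.4, "translation": [0, 0, 0], "dr": [0, 0, 0]}, {"gripper": -0.4, "translation": [0.05, 0, 0], "dr": [0, 0, 0]}, {"gripper": -0.4, "translation": [0.05, 0, 0], "dr": [0, 0, 0]}, {"gripper": -0.4, "translation": [0.05, 0, 0], "dr": [0, 0, 0]}, {"gripper": -0.4, "translation": [0.05, 0, 0], "dr": [0, 0, 0]}]}}

```text
clock: 2.57
eef_pos: [454.7, -43.3, 45.4]
tcp_rot: [3.139, 0.0, 1.546]
contact_force: [0.3, 0.6, -0.1]
opening: 0.7
```

Emit:
{"method": "jog_arm", "body": {"deltas": [{"gripper": -0.4, "translation": [0.04, 0, 0], "dr": [0, 0, 0]}, {"gripper": -0.4, "translation": [0.04, 0, 0], "dr": [0, 0, 0]}, {"gripper": -0.4, "translation": [0.04, 0, 0], "dr": [0, 0, 0]}, {"gripper": -0.4, "translation": [0.04, 0, 0], "dr": [0, 0, 0]}, {"gripper": -0.4, "translation": [0.04, 0, 0], "dr": [0, 0, 0]}, {"gripper": -0.4, "translation": [0.04, 0, 0], "dr": [0, 0, 0]}, {"gripper": -0.4, "translation": [0.04, 0, 0], "dr": [0, 0, 0]}, {"gripper": -0.4, "translation": [0.04, 0, 0], "dr": [0, 0, 0]}]}}

```text
clock: 3.23
eef_pos: [484.9, -43.1, 44.1]
tcp_rot: [-3.141, -0.0, 1.546]
contact_force: [-3.6, -0.2, 1.6]
opening: 0.706
```

Emit:
{"method": "jog_arm", "body": {"deltas": [{"gripper": -0.4, "translation": [0.04, 0, 0], "dr": [0, 0, 0]}, {"gripper": -0.4, "translation": [0.04, 0, 0], "dr": [0, 0, 0]}, {"gripper": -0.4, "translation": [0.04, 0, 0], "dr": [0, 0, 0]}, {"gripper": -0.4, "translation": [0.04, 0, 0], "dr": [0, 0, 0]}, {"gripper": -0.4, "translation": [0.04, 0, 0], "dr": [0, 0, 0]}, {"gripper": -0.4, "translation": [0.04, 0, 0], "dr": [0, 0, 0]}, {"gripper": -0.4, "translation": [0.03, 0, 0], "dr": [0, 0, 0]}]}}

```text
clock: 3.82
eef_pos: [512.6, -43.2, 44.3]
tcp_rot: [3.141, 0.0, 1.546]
contact_force: [-1.7, -0.2, -1.3]
opening: 0.7
```

Emit:
{"method": "jog_arm", "body": {"deltas": [{"gripper": -0.4, "translation": [0.02, 0, 0], "dr": [0, 0, 0]}, {"gripper": -0.4, "translation": [0.02, 0, 0], "dr": [0, 0, 0]}, {"gripper": -0.4, "translation": [0.02, 0, 0], "dr": [0, 0, 0]}]}}

```text
clock: 4.07
eef_pos: [517.5, -43.2, 44.3]
tcp_rot: [-3.14, -0.0, 1.546]
contact_force: [-4.6, 0.6, 3.3]
opening: 0.698
```

Emit:
{"method": "jog_arm", "body": {"deltas": [{"gripper": -0.4, "translation": [0.02, 0, 0], "dr": [0, 0, 0]}, {"gripper": -0.4, "translation": [0.02, 0, 0], "dr": [0, 0, 0]}]}}

```text
clock: 4.23
eef_pos: [522.3, -43.2, 44.3]
tcp_rot: [3.141, -0.0, 1.546]
contact_force: [-1.6, 0.2, -0.1]
opening: 0.703
```

Emit:
{"method": "jog_arm", "body": {"deltas": [{"gripper": -0.4, "translation": [0.015, 0, 0], "dr": [0, 0, 0]}, {"gripper": -0.4, "translation": [0.015, 0, 0], "dr": [0, 0, 0]}]}}

```text
clock: 4.4
eef_pos: [523.1, -43.2, 44.1]
tcp_rot: [-3.137, -0.0, 1.546]
contact_force: [-13.5, -0.6, 9.5]
opening: 0.701
```

Emit:
{"method": "jog_arm", "body": {"deltas": [{"gripper": -0.4, "translation": [0.01, 0, 0], "dr": [0, 0, 0]}, {"gripper": -0.4, "translation": [0.01, 0, 0], "dr": [0, 0, 0]}]}}

```text
clock: 4.57
eef_pos: [523.1, -43.1, 43.8]
tcp_rot: [-3.133, -0.0, 1.546]
contact_force: [-18.8, -0.5, 13.9]
opening: 0.701
```

The box is against the batten: TCP x stopped at 523 and the force rose to 19 N. I'll back off and go round to its -y end.

Emit:
{"method": "jog_arm", "body": {"deltas": [{"gripper": -0.4, "translation": [-0.15, 0, 0], "dr": [0, 0, 0]}, {"gripper": -0.4, "translation": [-0.15, 0, 0], "dr": [0, 0, 0]}, {"gripper": -0.4, "translation": [0, 0, 0.2], "dr": [0, 0, 0]}, {"gripper": -0.4, "translation": [0, 0, 0.25], "dr": [0, 0, 0]}, {"gripper": -0.4, "translation": [0, 0, 0.25], "dr": [0, 0, 0]}, {"gripper": -0.4, "translation": [0, 0, 0.2], "dr": [0, 0, 0]}]}}

```text
clock: 5.07
eef_pos: [498.3, -43.3, 136.2]
tcp_rot: [3.139, 0.0, 1.546]
contact_force: [1.3, -0.1, -0.8]
opening: 0.7
```

Emit:
{"method": "jog_arm", "body": {"deltas": [{"gripper": 0.3, "translation": [0, -0.08, 0], "dr": [0, 0, -0.077]}, {"gripper": 0.3, "translation": [0, -0.08, 0], "dr": [0, 0, -0.077]}, {"gripper": 0.3, "translation": [0, -0.08, 0], "dr": [0, 0, -0.077]}, {"gripper": 0.3, "translation": [0, -0.08, 0], "dr": [0, 0, -0.077]}, {"gripper": 0.3, "translation": [0.1, -0.08, 0], "dr": [0, 0, -0.077]}, {"gripper": 0.3, "translation": [0.1, -0.08, 0], "dr": [0, 0, -0.077]}, {"gripper": 0.3, "translation": [0.1, -0.08, 0], "dr": [0, 0, -0.077]}, {"gripper": 0.3, "translation": [0.1, -0.08, 0], "dr": [0, 0, -0.077]}, {"gripper": 0.3, "translation": [0.1, -0.08, 0], "dr": [0, 0, -0.077]}, {"gripper": 0.3, "translation": [0.1, -0.08, 0], "dr": [0, 0, -0.077]}, {"gripper": 0.3, "translation": [0.1, -0.08, 0], "dr": [0, 0, -0.077]}, {"gripper": 0.3, "translation": [0.1, -0.06, 0], "dr": [0, 0, -0.077]}]}}

```text
clock: 6.07
eef_pos: [578.5, -138.0, 134.6]
tcp_rot: [3.141, -0.002, 0.088]
contact_force: [-0.7, 0.8, -0.8]
opening: 0.351
```

Emit:
{"method": "jog_arm", "body": {"deltas": [{"gripper": 0.3, "translation": [0, 0, 0], "dr": [0, 0, -0.076]}, {"gripper": 0.3, "translation": [0, 0, 0], "dr": [0, 0, 0]}]}}

```text
clock: 6.23
eef_pos: [578.3, -137.7, 134.5]
tcp_rot: [3.141, -0.002, -0.031]
contact_force: [-0.0, 0.0, 0.3]
opening: 0.347
```

```bash
python3 - <<'E'
from h import *
a=r.grab_frame("side")
cv2.imwrite("pics/d.png",cv2.resize(a[140:290,165:345],None,fx=4,fy=4,interpolation=cv2.INTER_CUBIC))
E
```

```text
(no output)
```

View pics/d.png

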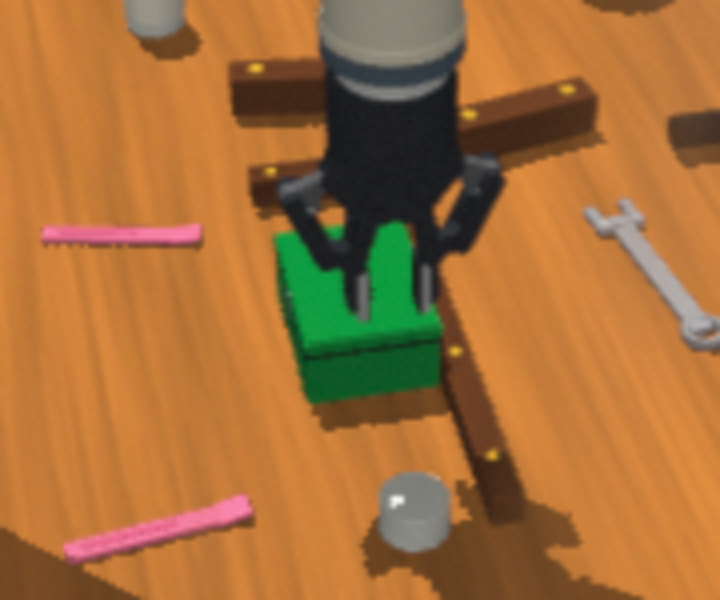

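The box now lies flat along the batten. Its near bottom edge runs from (318,402) to (440,382) in the crop.

```bash
python3 - <<'E'
from h import *
D=lambda x,y,z:ray("side",165+(x-1.5)/4,140+(y-1.5)/4,z)[:2].round(1)
print(D(318,402,0),D(440,382,0),D(305,352,55),D(440,330,55))
E
```

```text
[538.2 -93.2] [621.  -92.7] [ 528.4 -104.6] [ 617.1 -103.5]
```

Emit:
{"method": "jog_arm", "body": {"deltas": [{"gripper": 0.3, "translation": [0, 0, -0.2], "dr": [0, 0, 0]}, {"gripper": 0.3, "translation": [0, 0, -0.2], "dr": [0, 0, 0]}]}}

```text
clock: 6.45
eef_pos: [578.2, -137.3, 95.1]
tcp_rot: [3.141, -0.004, -0.02]
contact_force: [-0.1, 0.1, -0.6]
opening: 0.353
```

Emit:
{"method": "jog_arm", "body": {"deltas": [{"gripper": 0.3, "translation": [0, 0, -0.2], "dr": [0, 0, 0]}, {"gripper": 0.3, "translation": [0, 0, -0.2], "dr": [0, 0, 0]}, {"gripper": 0.3, "translation": [0, 0, -0.12], "dr": [0, 0, 0]}, {"gripper": 0.3, "translation": [0, 0, 0], "dr": [0, 0, 0]}, {"gripper": 0.3, "translation": [0.001, 0.05, 0], "dr": [0, 0, 0]}, {"gripper": 0.3, "translation": [0.001, 0.05, 0], "dr": [0, 0, 0]}, {"gripper": 0.3, "translation": [0.001, 0.05, 0], "dr": [0, 0, 0]}, {"gripper": 0.3, "translation": [0.001, 0.05, 0], "dr": [0, 0, 0]}, {"gripper": 0.3, "translation": [0.001, 0.04, 0], "dr": [0, 0, 0]}, {"gripper": 0.3, "translation": [0.001, 0.04, 0], "dr": [0, 0, 0]}, {"gripper": 0.3, "translation": [0.001, 0.04, 0], "dr": [0, 0, 0]}, {"gripper": 0.3, "translation": [0.001, 0.04, 0], "dr": [0, 0, 0]}]}}

```text
clock: 7.45
eef_pos: [578.0, -101.3, 42.7]
tcp_rot: [3.141, -0.001, -0.025]
contact_force: [-1.6, -5.9, 4.1]
opening: 0.355
```

Emit:
{"method": "jog_arm", "body": {"deltas": [{"gripper": 0.3, "translation": [0.001, 0.04, 0], "dr": [0, 0, 0]}, {"gripper": 0.3, "translation": [0.001, 0.04, 0], "dr": [0, 0, 0]}, {"gripper": 0.3, "translation": [0.001, 0.04, 0], "dr": [0, 0, 0]}, {"gripper": 0.3, "translation": [0.001, 0.04, 0], "dr": [0, 0, 0]}, {"gripper": 0.3, "translation": [0.001, 0.04, 0], "dr": [0, 0, 0]}, {"gripper": 0.3, "translation": [0.001, 0.04, 0], "dr": [0, 0, 0]}, {"gripper": 0.3, "translation": [0.001, 0.04, 0], "dr": [0, 0, 0]}, {"gripper": 0.3, "translation": [0.001, 0.04, 0], "dr": [0, 0, 0]}]}}

```text
clock: 8.12
eef_pos: [578.8, -69.6, 42.7]
tcp_rot: [3.141, -0.0, -0.025]
contact_force: [-1.1, -5.3, 4.3]
opening: 0.351
```

Emit:
{"method": "jog_arm", "body": {"deltas": [{"gripper": 0.3, "translation": [0.001, 0.04, 0], "dr": [0, 0, 0]}, {"gripper": 0.3, "translation": [0.001, 0.04, 0], "dr": [0, 0, 0]}, {"gripper": 0.3, "translation": [0.001, 0.04, 0], "dr": [0, 0, 0]}, {"gripper": 0.3, "translation": [0.001, 0.04, 0], "dr": [0, 0, 0]}, {"gripper": 0.3, "translation": [0.001, 0.04, 0], "dr": [0, 0, 0]}, {"gripper": 0.3, "translation": [0.001, 0.04, 0], "dr": [0, 0, 0]}, {"gripper": 0.3, "translation": [0.001, 0.04, 0], "dr": [0, 0, 0]}, {"gripper": 0.3, "translation": [0.001, 0.04, 0], "dr": [0, 0, 0]}, {"gripper": 0.3, "translation": [0.001, 0.04, 0], "dr": [0, 0, 0]}, {"gripper": 0.3, "translation": [0.001, 0.04, 0], "dr": [0, 0, 0]}, {"gripper": 0.3, "translation": [0.001, 0.04, 0], "dr": [0, 0, 0]}]}}

```text
clock: 9.03
eef_pos: [579.9, -25.6, 42.7]
tcp_rot: [3.141, -0.001, -0.025]
contact_force: [-1.9, -5.3, 3.7]
opening: 0.349
```

Emit:
{"method": "jog_arm", "body": {"deltas": [{"gripper": 0.3, "translation": [0, 0.02, 0], "dr": [0, 0, 0]}, {"gripper": 0.3, "translation": [0, 0.02, 0], "dr": [0, 0, 0]}, {"gripper": 0.3, "translation": [0, 0.02, 0], "dr": [0, 0, 0]}]}}

```text
clock: 9.28
eef_pos: [580.1, -19.5, 42.7]
tcp_rot: [3.141, -0.001, -0.025]
contact_force: [-0.5, -4.2, 3.3]
opening: 0.347
```

Emit:
{"method": "jog_arm", "body": {"deltas": [{"gripper": 0.3, "translation": [0, 0.02, 0], "dr": [0, 0, 0]}, {"gripper": 0.3, "translation": [0, 0.02, 0], "dr": [0, 0, 0]}]}}

```text
clock: 9.45
eef_pos: [580.1, -15.5, 42.7]
tcp_rot: [3.141, -0.001, -0.025]
contact_force: [0.1, -6.0, 3.8]
opening: 0.348
```

Emit:
{"method": "jog_arm", "body": {"deltas": [{"gripper": 0.3, "translation": [0, 0.02, 0], "dr": [0, 0, 0]}, {"gripper": 0.3, "translation": [0, 0.02, 0], "dr": [0, 0, 0]}]}}

```text
clock: 9.62
eef_pos: [580.1, -11.5, 42.7]
tcp_rot: [3.141, -0.001, -0.025]
contact_force: [0.0, -4.4, 4.8]
opening: 0.346
```

Emit:
{"method": "jog_arm", "body": {"deltas": [{"gripper": 0.3, "translation": [0, 0.015, 0], "dr": [0, 0, 0]}, {"gripper": 0.3, "translation": [0, 0.015, 0], "dr": [0, 0, 0]}]}}

```text
clock: 9.78
eef_pos: [580.1, -8.4, 42.6]
tcp_rot: [3.141, -0.001, -0.025]
contact_force: [-1.0, -5.2, 3.6]
opening: 0.35
```

Emit:
{"method": "jog_arm", "body": {"deltas": [{"gripper": 0.3, "translation": [0, 0.01, 0], "dr": [0, 0, 0]}, {"gripper": 0.3, "translation": [0, 0.01, 0], "dr": [0, 0, 0]}]}}

```text
clock: 9.95
eef_pos: [580.0, -6.5, 42.5]
tcp_rot: [3.141, -0.001, -0.025]
contact_force: [0.5, -14.6, 3.9]
opening: 0.355
```

The stop has been reached: TCP y is -6.5 with force rising. One more small press, then round to the long side for a final squaring nudge.

Emit:
{"method": "jog_arm", "body": {"deltas": [{"gripper": 0.3, "translation": [0, 0.01, 0], "dr": [0, 0, 0]}, {"gripper": 0.3, "translation": [0, 0, 0], "dr": [0, 0, 0]}]}}

```text
clock: 10.12
eef_pos: [580.0, -6.4, 42.5]
tcp_rot: [3.14, -0.001, -0.024]
contact_force: [-0.2, -13.6, 3.5]
opening: 0.351
```

Emit:
{"method": "jog_arm", "body": {"deltas": [{"gripper": 0.3, "translation": [0, -0.15, 0], "dr": [0, 0, 0]}, {"gripper": 0.3, "translation": [0, -0.15, 0], "dr": [0, 0, 0]}, {"gripper": 0.3, "translation": [0, 0, 0.2], "dr": [0, 0, 0]}, {"gripper": 0.3, "translation": [0, 0, 0.25], "dr": [0, 0, 0]}, {"gripper": 0.3, "translation": [0, 0, 0.25], "dr": [0, 0, 0]}, {"gripper": 0.3, "translation": [0, 0, 0.2], "dr": [0, 0, 0]}, {"gripper": 0.3, "translation": [0, 0, 0], "dr": [0, 0, 0]}]}}

```text
clock: 10.7
eef_pos: [581.7, -34.8, 135.9]
tcp_rot: [-3.141, -0.005, -0.025]
contact_force: [0.4, -0.8, 0.1]
opening: 0.349
```

Emit:
{"method": "jog_arm", "body": {"deltas": [{"gripper": 0.3, "translation": [-0.075, 0.08, 0], "dr": [0, 0, 0.077]}, {"gripper": 0.3, "translation": [-0.075, 0.08, 0], "dr": [0, 0, 0.077]}, {"gripper": 0.3, "translation": [-0.075, 0.08, 0], "dr": [0, 0, 0.077]}, {"gripper": 0.3, "translation": [-0.075, 0.08, 0], "dr": [0, 0, 0.077]}, {"gripper": 0.3, "translation": [-0.075, 0.08, 0], "dr": [0, 0, 0.077]}, {"gripper": 0.3, "translation": [-0.075, 0.08, 0], "dr": [0, 0, 0.077]}, {"gripper": 0.3, "translation": [-0.075, 0.08, 0], "dr": [0, 0, 0.077]}, {"gripper": 0.3, "translation": [-0.075, 0.08, 0], "dr": [0, 0, 0.077]}, {"gripper": 0.3, "translation": [-0.075, 0.08, 0], "dr": [0, 0, 0.077]}, {"gripper": 0.3, "translation": [-0.075, 0.08, 0], "dr": [0, 0, 0.077]}, {"gripper": 0.3, "translation": [-0.075, 0.08, 0], "dr": [0, 0, 0.077]}, {"gripper": 0.3, "translation": [-0.075, 0.08, 0], "dr": [0, 0, 0.077]}]}}

```text
clock: 11.7
eef_pos: [488.6, 61.5, 131.4]
tcp_rot: [-3.14, -0.0, 1.432]
contact_force: [0.4, 0.3, -0.1]
opening: 0.352
```

Emit:
{"method": "jog_arm", "body": {"deltas": [{"gripper": 0.3, "translation": [0, 0, 0], "dr": [0, 0, 0.076]}, {"gripper": 0.3, "translation": [0, 0, 0], "dr": [0, 0, 0]}]}}

```text
clock: 11.87
eef_pos: [488.6, 61.5, 131.5]
tcp_rot: [-3.14, -0.0, 1.552]
contact_force: [0.8, -0.1, 0.1]
opening: 0.351
```

```bash
python3 - <<'E'
from h import *
a=r.grab_frame("scene")
cv2.imwrite("pics/e.png",cv2.resize(a[125:275,155:355],None,fx=4,fy=4,interpolation=cv2.INTER_CUBIC))
E
```

```text
(no output)
```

View pics/e.png

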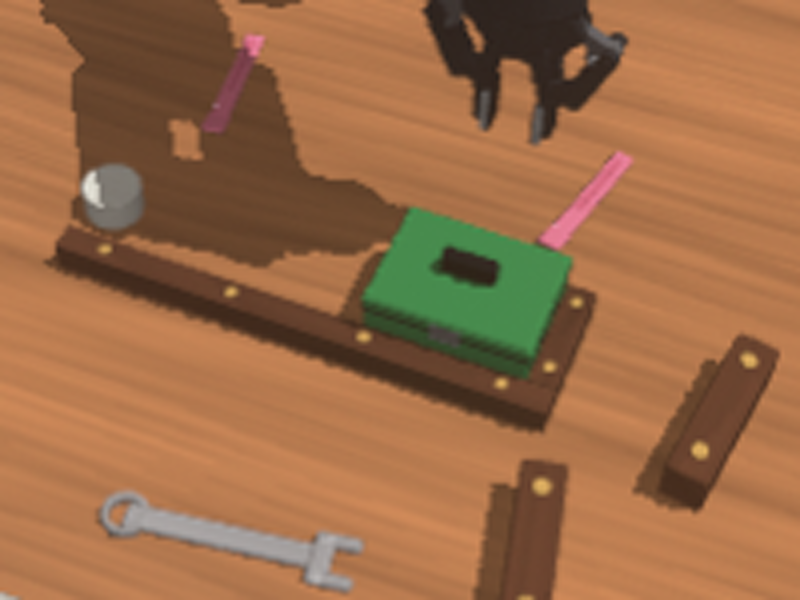

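The box sits in the corner with its lid at (410,210), (570,257), (535,360) and (365,300), and the levers and tin have not moved. Now the final nudge towards the batten, with the fingertips above lever height.

Emit:
{"method": "jog_arm", "body": {"deltas": [{"gripper": 0.3, "translation": [0, 0, -0.2], "dr": [0, 0, 0]}, {"gripper": 0.3, "translation": [0, 0, -0.2], "dr": [0, 0, 0]}, {"gripper": 0.3, "translation": [0, 0, -0.2], "dr": [0, 0, 0]}, {"gripper": 0.3, "translation": [0, 0, -0.2], "dr": [0, 0, 0]}, {"gripper": 0.3, "translation": [0, 0, -0.05], "dr": [0, 0, 0]}, {"gripper": 0.3, "translation": [0.06, 0, 0], "dr": [0, 0, 0]}, {"gripper": 0.3, "translation": [0.06, 0, 0], "dr": [0, 0, 0]}, {"gripper": 0.3, "translation": [0.06, 0, 0], "dr": [0, 0, 0]}, {"gripper": 0.3, "translation": [0.06, 0, 0], "dr": [0, 0, 0]}, {"gripper": 0.3, "translation": [0.05, 0, 0], "dr": [0, 0, 0]}]}}

```text
clock: 12.75
eef_pos: [520.5, 60.9, 48.3]
tcp_rot: [3.139, -0.0, 1.545]
contact_force: [-0.2, -0.0, 0.1]
opening: 0.354
```

Emit:
{"method": "jog_arm", "body": {"deltas": [{"gripper": 0.3, "translation": [0.03, 0, 0], "dr": [0, 0, 0]}, {"gripper": 0.3, "translation": [0.02, 0, 0], "dr": [0, 0, 0]}]}}

```text
clock: 12.92
eef_pos: [524.6, 60.8, 47.7]
tcp_rot: [3.141, -0.0, 1.545]
contact_force: [-0.6, -1.2, 0.4]
opening: 0.35
```

Emit:
{"method": "jog_arm", "body": {"deltas": [{"gripper": 0.3, "translation": [0.02, 0, 0], "dr": [0, 0, 0]}, {"gripper": 0.3, "translation": [0, 0, 0], "dr": [0, 0, 0]}]}}

```text
clock: 13.08
eef_pos: [525.6, 60.8, 47.3]
tcp_rot: [-3.141, 0.0, 1.546]
contact_force: [-0.7, 0.3, 1.5]
opening: 0.351
```

Emit:
{"method": "jog_arm", "body": {"deltas": [{"gripper": 0.3, "translation": [0.015, 0, 0], "dr": [0, 0, 0]}, {"gripper": 0.3, "translation": [0, 0, 0], "dr": [0, 0, 0]}]}}

```text
clock: 13.25
eef_pos: [525.6, 60.7, 47.0]
tcp_rot: [-3.138, 0.0, 1.546]
contact_force: [-6.0, 0.9, 5.3]
opening: 0.348
```

Emit:
{"method": "jog_arm", "body": {"deltas": [{"gripper": 0.3, "translation": [0.01, 0, 0], "dr": [0, 0, 0]}, {"gripper": 0.3, "translation": [0, 0, 0], "dr": [0, 0, 0]}]}}

```text
clock: 13.42
eef_pos: [525.6, 60.7, 46.9]
tcp_rot: [-3.137, 0.0, 1.546]
contact_force: [-9.0, 1.3, 6.7]
opening: 0.352
```

TCP x stopped at 525.6. The earlier batten contact and the batten's angle predict 525.7, so the long side is seated. I'll withdraw and check.

Emit:
{"method": "jog_arm", "body": {"deltas": [{"gripper": 0.3, "translation": [-0.15, 0, 0], "dr": [0, 0, 0]}, {"gripper": 0.3, "translation": [-0.15, 0, 0], "dr": [0, 0, 0]}, {"gripper": 0.3, "translation": [0, 0, 0.25], "dr": [0, 0, 0]}, {"gripper": 0.3, "translation": [0, 0, 0.25], "dr": [0, 0, 0]}, {"gripper": 0.3, "translation": [0, 0, 0.25], "dr": [0, 0, 0]}, {"gripper": 0.3, "translation": [0, 0, 0.25], "dr": [0, 0, 0]}, {"gripper": 0.3, "translation": [-0.2, 0, 0.25], "dr": [0, 0, 0]}, {"gripper": 0.3, "translation": [-0.2, 0, 0.25], "dr": [0, 0, 0]}, {"gripper": 0.3, "translation": [0, 0, 0], "dr": [0, 0, 0]}, {"gripper": 0.3, "translation": [0, 0, 0], "dr": [0, 0, 0]}]}}

```text
clock: 14.25
eef_pos: [458.5, 60.9, 198.5]
tcp_rot: [3.138, -0.0, 1.546]
contact_force: [-0.7, 0.1, -0.1]
opening: 0.353
```

```bash
python3 - <<'E'
from h import *
a=r.grab_frame("scene");b=r.grab_frame("side")
A=cv2.resize(a[165:245,235:325],(400,356),interpolation=cv2.INTER_CUBIC)
B=cv2.resize(b[165:255,200:300],(400,356),interpolation=cv2.INTER_CUBIC)
# predicted lid outline if parked
for n,(u0,v0,s,I) in {"scene":(235,165,400/90,A),"side":(200,165,4,B)}.items():
  X=np.array([.9997,-.025]);Y=np.array([.025,.9997]);c=np.array([634,-42.3])-56*X+104*Y
  print(n,[((proj(n,np.r_[c+i*45*X+j*60*Y,55])-[u0,v0])*s).round().astype(int).tolist() for i,j in((-1,-1),(-1,1),(1,1),(1,-1))])
cv2.imwrite("pics/f.png",np.hstack([A,B]))
E
```

```text
scene [[98, 46], [278, 103], [231, 210], [43, 147]]
side [[139, 146], [112, 46], [233, 31], [269, 129]]
```

View pics/f.png

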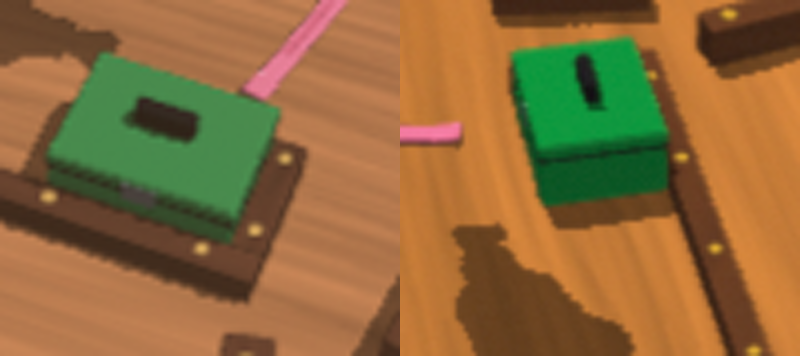

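The lid outline is at (103,53), (280,110), (238,218) and (48,158). Those match the predicted parked outline apart from a uniform offset of a couple of raw pixels. The box is square in the corner, so I'm handing in.

```bash
python3 -c "
from h import *
print(r.sign_off())"
```

```text
the job is handed in; nothing more can be done
None
```

I pushed the box into the corner and handed the job in at about 14 s of the 48 s allowed. My last pictures show it square against the batten and the short stop.

**What I did:** With two spread fingers I pushed the box flat onto the batten, then slid it along to the smallest stop, the one touching the batten at its left end. A last light nudge on the long side seated it against the batten again.

**Batten contact:** The last nudge stopped at TCP x = 525.6. The first contact and the batten's angle predict 525.7, and the force rose there without movement.

**Stop contact:** The force rose to about 14 N at the stop with no further movement. I did not press the end against the stop again after the last nudge; the side force during that nudge was only about 1 N.

**Pictures:** The lid outline matches the predicted parked outline, apart from an even offset of about 2 pixels. The two cameras disagreed with each other by about 5 mm, and up to 13 mm on the lid. I therefore relied on contact for the final fit.

**Bystanders and hand:** Lever 1 was in its place in the final crops. The tin, lever 2 and the spanner had not moved in the last picture that showed them, taken just before the final nudge. I did not check the bowl and can again, but the hand never went near them. The hand finished clear, above and behind the box, with no force on it.

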